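# Gauge the gap of a slab mould

### The arm

A 7-joint arm with a two-finger parallel gripper is mounted at the origin on a cart in front of the work surface, level with it; the furniture and walls round the work are solid. World frame = base frame: x ahead of the robot, y to its left, z up, the work surface at z = 0. Lengths are in m, angles in degrees, forces in N, time in s.
With the tool pointing down it reaches from about 0.425 to 0.875 m from the base axis. Payload 4.7 kg.
Tool frame: the origin (TCP) lies on the centre line of the jaws, within the pads' length; the fingertips stand 11 mm ahead of it and the grasp point (between the pads) lies 8 mm behind it (finger_overhang is the x of the fingertips in the tool frame, in m); x points along the fingers, z is the direction in which the jaws open and shut, and the axes are right-handed (so a half turn about x gives the same grasp; the last joint's range is limited). The gripper opens to 87 mm and grips with 3 to 60 N. Pads are 19 mm wide; open, the fingers measure 117 mm over their backs; the gripper's body (75 mm by 190 mm) begins 51 mm behind the grasp point.
Start: joints at [-75.052, 18.392, -4.016, 83.108, 1.295, 78.541, -3.26], TCP at [0.159, 0.63, 0.234] pointing down, gripper open.
Joint ranges: [-163.93, 163.93], [-17.29, 119.83], [-79.2, 71.16], [3.27, 140.29], [-89.18, 269.18], [5.43, 117.66], [-154.24, 154.24]. Speed limits (degrees/s): [147.25, 147.25, 180, 180, 180, 180, 180].

### API

Orientations are given as [roll, pitch, yaw] about the fixed x, y, z axes, in that order (R = Rz(yaw) Ry(pitch) Rx(roll)).
In Python, from cell import get_obs, read_camera, sign_off, cut_out, finger_overhang gives the robot as it stands.
- The arm moves only by the tool servo_tool, never from a script. Its argument "rows" is one flat list of numbers, 5 for each row, row after row: the shift along the world's x, y, z in mm, then the turn about the world's z in degrees, then the closure, from 0 (fully open) to 1 (shut). A call has 1 to 10 rows; each row is the pose to reach, as a shift and turn from the pose commanded when the call began; what a row does not reach only later rows make up. A row lasts 1/12 s, in which the tool goes at most 41.7 mm and 7.16 degrees, less where a joint would pass 70% of its speed; a pose out of reach is approached as far as the arm can. A call with a gripper value outside its range is refused whole. The fingers move at their own pace and stop on an object; "force" is the grip in N (left out, the last holds). Time passes only in rows, so rows that repeat a pose let the fingers close. It gives the time, the measured TCP pose, the force and the opening at its end, in the units of the state.
- get_obs(): the state, without advancing time (a new reading comes with each control period).
- read_camera(name): name is "side" or "top" or "wrist"; returns a dict with "frame" (480x640x3 uint8, blue, green, red), "range_z" (480x640 float32, m along the optical axis (not along the pixel's ray), 0 where there is no reading), "intrinsics" (3x3 intrinsics, pixels), "k1" (the pictures are not rectified: a ray, as slopes to the right and down, at radius r is drawn at 1 + k1 r^2 times it, then the intrinsics apply), "cam_to_world" (4x4, takes a point from camera to world coordinates); the wrist camera has in their place "tool_from_camera" (4x4, takes a point from camera to tool coordinates, whose origin is the TCP and whose axes are the tool frame's). Camera axes: x right, y down, z forward; pixel columns grow to the right and rows downward; lengths in m; the calibration is good to about 2 mm. A picture is of the moment at which its call begins: read the wrist's pose just before it.
- sign_off(): hands the job in, once; it reports no verdict.
Trained networks look in a picture, given as the dict that the camera call returned (one of the last four; its "shot" number tells which), for a name from the list of things; names that differ only in an ending like _2 or _b are one class to them, and where a whole thing is asked for, a point or a joint stands for the part that bears it (a point fixed in the world has none). Each returns a list of dicts, best first, with "score" (0 to 1); they miss things now and then, are a little off and sometimes report something else, mostly with a low value. They report only what shows in the picture. A call takes as long as a camera call. They do not tell look-alikes from the thing itself.
- cut_out(name, picture): "pixels" (480x640 bool, what is visible of it) and "extent" ([centre column, centre row, width, height] in pixels, round what is visible of it).
The state is a dict: "time_s": time; "qpos": joint angles; "joint_velocities": joint speeds; "effort": joint torques, N m; "tool_pos": TCP position; "tool_rot": TCP orientation; "force": force on the tool from outside, world axes, zero at the start; "wrist_torque": the same for the moment, N m; "grip_width": finger opening in m.
Only numpy, scipy, OpenCV 4.12 (cv2) and the standard library are available. Lean on these libraries where they do the work, as an engineer would, in place of code of your own. Each camera call takes 0.05 s, during which the arm holds its last target.

### The job

Lift the orange-handled taper gauge out of the wooden stand and slide its blade straight down between the two upright plates of the mould until it drags snugly on both, so that the sprung plate gives way by about a millimetre and not by more than two. Stop at that depth and finish while still holding the gauge upright there in the gripper. Leave the blue gauge in the stand and the other things where they are, and never force the plates wide open.

Things in the scene. Friction and masses are not known exactly. Their poses are not given: they have to be found in the camera images.
- taper_gauge: Taper gauge, 80 g: orange handle 16 (x) x 28 (y) x 43 (z) mm with a steel wedge blade below it. Origin: centre of the handle's underside; z up along the handle, blade towards -z. The blade is 60 mm long, 20 mm wide (y), 9 mm thick (x) at the handle and tapers evenly on both faces to 2 mm at the tip. It hangs in a slot of the stand by the handle's underside; the handle stands free above the stand's top. A half turn about z makes no difference.
- taper_tip (a point): Centre of the taper gauge's lower end, 60 mm below its origin.
- flat_gauge: The other gauge in the stand: same handle in blue, flat blade 3 mm thick, 20 mm wide, 60 mm long; origin and axes as the taper gauge. Not to be used. Which slot holds which gauge varies.
- gauge_stand: Fixed wooden stand 60 (x) x 150 (y) x 80 (z) mm, origin under its centre, z up. Two slots through its 14 mm thick top board at y = -40 and +40 mm, 12.5 (x) x 24 (y) mm; the handles rest on its top, z = 80 mm.
- mould_base: Fixed base of the slab mould, grey, 170 (x) x 100 (y) mm, origin under its centre, z up. Its x axis is square to the plates, y runs along them. The two end posts reach z = 55 mm; the plates are the highest part. On it stand two upright aluminium plates, each 10 (x) x 70 (y) mm, from 28 to 103 mm above the desk: the fixed one on the +x side of the gap, the sprung one, with coil springs behind it, on the -x side (robot side).
- mould_gap (a point): Point on the mould's cradle, axes as the base: middle of the plates' width (y), level with their tops, 103 mm above the desk. The fixed plate's face is at x = +2 mm from it, the sprung plate's at -2 to -4.5 mm: resting gap 4 to 6.5 mm. The upper 5 mm of each face is a 45 degree lead-in, so the mouth is 10 mm wider and the parallel faces begin 98 mm above the desk.
- mould_setter (a joint): How much wider than 4 mm the resting gap was set (0 to 0.0025 m); locked by its screw (over 80 N to shift), so it stays as it is.
- mould_plate (a joint): How far the sprung plate has been pushed back from rest (m): 0 at rest, grows as the blade wedges the gap wider; spring 5 N per mm with 1 N preload. One millimetre takes about 8.5 mm more blade depth after first touch. Nothing stops the blade below; at full depth the gauge's handle meets the plate tops.
- snips: Bystander: pale-handled snips, 44 x 110 x 11 mm, origin at the underside.
- wax_block: Bystander: blue wax block 30 x 46 x 26 mm, origin at the underside.
- spirit_lamp: Bystander: purple spirit lamp 67 x 68 x 78 mm, origin at the underside.
- red_tin: Bystander: open red tin 85 x 85 x 50 mm, origin at the underside.
- mould_cradle (a joint): Shift of the cradle, which carries both plates, along the base's +x from its middle (m, stops at -0.008 and +0.008). It floats freely (0.3 N), so the gap centres itself on the blade; it must not end jammed on a stop. mould_gap moves with it.
Things that resemble listed ones, but are neither listed nor needed, are in the scene too. There is more than one size of the gauge_stand; the one meant has the size given above.

How it is judged:
By the outcome, as a careful person would: the job done as asked, in the order asked, and still so for the second after the job is handed in, while the arm keeps its last pose, push and grip.
It also fails if it takes over 58 s, if anything falls off the work surface, if the arm or the gripper's body presses on something with over 40 N, if the wrist force passes 120 N, or if a joint passes its speed limit or range.

## Working session

There is one attempt and no reset: what is moved stays moved. The work goes in short steps, Python scripts to look and compute and a tool call to move; the robot and the scene stay as the last step left them, time stands still between calls to the robot, and variables do not carry over. Pictures are saved under pics/ and viewed, and the job is handed in when it is done.

Besides the shell and the picture viewer there is one more tool, called after "Call:" in YAML: its name, and indented under it one key for each argument. servo_tool: Moves the arm, as the interface text tells. Its arguments: {"type":"object","properties":{"rows":{"type":"array"},"force":{"type":"number"}},"required":["rows"]}

```bash
ls; mkdir -p pics
python3 - <<'E'
from cell import *
import cv2,pickle,numpy as np
o=get_obs();print({k:np.round(v,3) for k,v in o.items()}, finger_overhang)
for n in ["side","top","wrist"]:
    d=read_camera(n);cv2.imwrite(f"pics/{n}0.png",d["frame"]);pickle.dump(d,open(f"{n}0.pkl","wb"))
    print(n,d["intrinsics"].tolist(),d["k1"],np.round(d.get("cam_to_world",d.get("tool_from_camera")),3).tolist(),d["shot"])
    for t in ["taper_gauge","flat_gauge","gauge_stand","mould_base"]:
        for r in cut_out(t,d)[:3]: print(t,round(r["score"],2),np.round(r["extent"]),r["pixels"].sum())
E
```

```text
pics
{'time_s': np.float64(0.0), 'qpos': array([-75.052,  18.438,  -4.015,  83.176,   1.296,  78.541,  -3.261]), 'joint_velocities': array([-0.02 ,  0.081, -0.049, -0.065, -0.086, -0.078,  0.003]), 'effort': array([ 0.0000e+00, -4.9129e+01, -4.0400e-01, -3.1253e+01, -6.4000e-02,
        4.4000e-02,  0.0000e+00]), 'tool_pos': array([0.159, 0.63 , 0.232]), 'tool_rot': array([-176.172,   89.89 , -100.313]), 'force': array([0.04 , 0.541, 0.005]), 'wrist_torque': array([ 0.023, -0.001, -0.002]), 'grip_width': np.float64(0.087)} 0.011
side [[446.60794979639985, 0.0, 321.9431963588994], [0.0, 446.60794979639985, 247.1712711670168], [0.0, 0.0, 1.0]] 0.006063147218206676 [[0.999, 0.033, -0.021, 0.562], [0.035, -0.531, 0.846, -0.803], [0.017, -0.847, -0.532, 0.587], [0.0, 0.0, 0.0, 1.0]] 1
taper_gauge 0.64 [311. 340.  13.  31.] 435
taper_gauge 0.45 [317. 214.  30.  36.] 491
flat_gauge 0.67 [326. 306.  12.  35.] 324
gauge_stand 0.88 [316. 353.  67.  99.] 3578
gauge_stand 0.59 [241. 323.  57.  62.] 2384
mould_base 0.96 [327. 222.  72.  56.] 2570
top [[472.31568089186817, 0.0, 320.87081392976586], [0.0, 472.31568089186817, 240.34661643475025], [0.0, 0.0, 1.0]] -0.08564481165591155 [[0.055, -0.977, 0.207, 0.3], [-0.998, -0.054, 0.015, 0.019], [-0.003, -0.207, -0.978, 1.191], [0.0, 0.0, 0.0, 1.0]] 2
taper_gauge 0.44 [460. 248.  14.  15.] 129
flat_gauge 0.66 [428. 237.  13.  11.] 122
mould_base 0.74 [264. 234.  55.  76.] 2636
wrist [[401.6772925105224, 0.0, 316.28046879422016], [0.0, 401.6772925105224, 235.6982419917238], [0.0, 0.0, 1.0]] 0.013751172767202377 [[-0.0, -0.284, 0.959, -0.151], [-0.001, -0.959, -0.284, 0.078], [1.0, -0.001, 0.0, 0.001], [0.0, 0.0, 0.0, 1.0]] 3
```

View pics/side0.png

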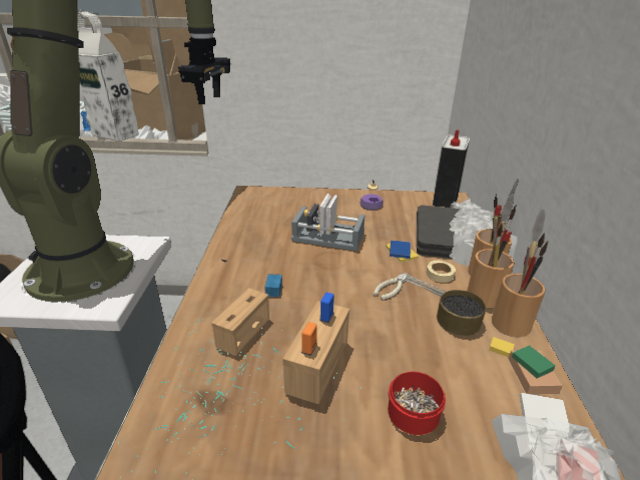

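View pics/top0.png

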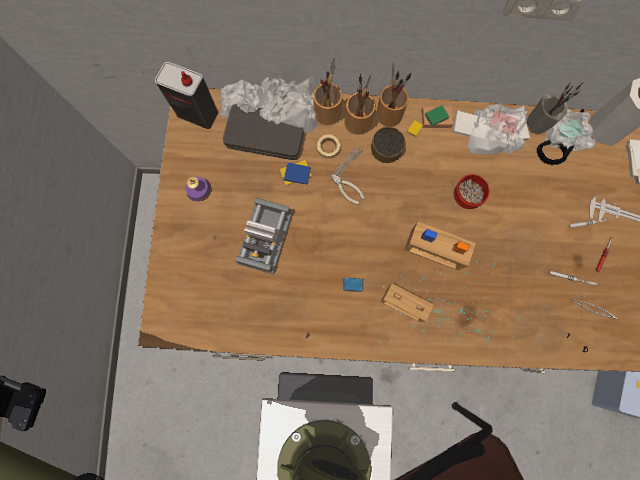

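Candidates for the taper gauge: the orange handle at side (310,338) / top (461,246), the blue handle at side (327,306) / top (429,236) which is the flat gauge, and the network's second hit at side (317,214), which is the mould. The empty stand at side (242,322) is the look-alike. I choose the orange one and will check it in a close crop.

```bash
cat > h.py <<'E'
import numpy as np,cv2,pickle
from scipy.spatial.transform import Rotation as Ro
def pose(o):
    T=np.eye(4);T[:3,:3]=Ro.from_euler('xyz',o["tool_rot"],degrees=True).as_matrix();T[:3,3]=o["tool_pos"];return T
def cloud(d,T=None):
    if T is None:T=d["cam_to_world"]
    v,u=np.mgrid[0:480,0:640];p=np.stack([u,v],-1).reshape(-1,1,2).astype(float)
    s=cv2.undistortPoints(p,d["intrinsics"],np.array([d["k1"],0,0,0])).reshape(480,640,2)
    z=d["range_z"];P=np.dstack([s*z[...,None],z])
    W=P@T[:3,:3].T+T[:3,3];W[z<=0]=np.nan
    return W
def rect(pts):
    (c,s,a)=cv2.minAreaRect((pts*1000).astype(np.float32));return np.round(c,1),np.round(s,1),round(a,1)
E
python3 - <<'E'
from h import *
for n in ["side","top"]:
    d=pickle.load(open(f"{n}0.pkl","rb"));W=cloud(d);f=d["frame"];hsv=cv2.cvtColor(f,cv2.COLOR_BGR2HSV)
    win=(W[...,0]>.3)&(W[...,0]<.9)&(W[...,1]>-.5)&(W[...,1]<.4)
    H,S,V=hsv[...,0],hsv[...,1],hsv[...,2]
    print(n,'desk z',np.nanmedian(W[win][:,2]))
    for nm,m in [("orange",(H>5)&(H<15)&(S>190)&(V>120)),("blue",(H>110)&(H<125)&(S>150))]:
        m=m&win&(W[...,2]>.07)&(W[...,2]<.15);P=W[m];
        if len(P)<5: print(nm,len(P));continue
        zt=P[:,2].max();T=P[P[:,2]>np.percentile(P[:,2],90)-.006]
        print(nm,len(P),"zmax",zt,"all",rect(P[:,:2]),"top",rect(T[:,:2]),T.mean(0))
    for lo,hi,nm in [(.06,.085,"stand70-85")]:
        m=win&(W[...,2]>.07)&(W[...,2]<.085)&(W[...,1]<-.05)&(W[...,1]>-.4);P=W[m];print(nm,len(P),rect(P[:,:2]))
    m=win&(W[...,2]>.095)&(W[...,2]<.115)&(W[...,1]>0);P=W[m];print("plates",len(P),rect(P[:,:2]),P.mean(0))
    m=win&(W[...,2]>.01)&(W[...,2]<.115)&(W[...,1]>0.05)&(W[...,1]<.25)&(W[...,0]<.72);P=W[m];print("mould",len(P),rect(P[:,:2]),P.mean(0))
a=cv2.imread("pics/side0.png");cv2.imwrite("pics/c1.png",np.hstack([cv2.resize(a[270:420,250:390],(392,420),interpolation=2),cv2.resize(a[180:260,280:380],(400,320),interpolation=2)[:,:].copy() if 0 else cv2.resize(a[180:285,280:380],(400,420),interpolation=2)]))
E
```

```text
side desk z 0.000682677664724407
orange 0
blue 7 zmax 0.12379098072873879 all (array([ 556.7, -223.1]), array([21.3, 13.3]), 72.2) top (array([ 551.2, -218.6]), array([5., 0.]), -107.8) [ 0.551155   -0.21860664  0.12297956]
stand70-85 2403 (array([ 691. , -185.1]), array([477.3, 148.7]), 26.3)
plates 362 (array([767.1, 225.8]), array([319.1, 406.1]), 68.5) [0.73934281 0.22091604 0.10185085]
mould 2511 (array([600.5, 165.1]), array([111.6, 276.1]), 73.1) [0.55687994 0.16088018 0.04144927]
top desk z 0.0011854020837096524
orange 101 zmax 0.12753652794666115 all (array([ 530.6, -293.3]), array([28.2, 16.4]), 71.9) top (array([ 530.7, -293.7]), array([27.4, 14.9]), 75.6) [ 0.53073752 -0.29347394  0.12318006]
blue 58 zmax 0.1272476273002534 all (array([ 555.4, -217.2]), array([25.5, 14.3]), 72.1) top (array([ 555.4, -217.2]), array([25.5, 14.3]), 72.1) [ 0.55571962 -0.21727889  0.12273462]
stand70-85 1394 (array([ 689.8, -183.3]), array([474.1, 146.1]), 26.3)
plates 450 (array([773.8, 244. ]), array([349.5, 407.2]), 68.3) [0.68362885 0.20920566 0.10220003]
mould 2834 (array([600.4, 167.4]), array([105.4, 278.5]), 73.6) [0.55856684 0.17335304 0.04275372]
```

View pics/c1.png

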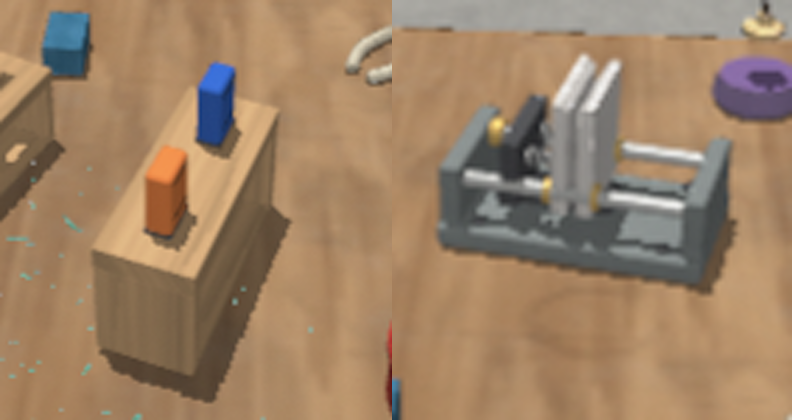

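The left crop shows the orange handle at (166,190) standing in the tall stand, with the blue one behind it at (215,105). The right crop shows the mould with its two light plates at (575,135) and (600,140).

Run:
```python
from h import *
from cell import get_obs
T=pose(get_obs());print("tool z in world",T[:3,2],"y",T[:3,1], "zyaw",np.degrees(np.arctan2(T[1,2],T[0,2])))
for n in ["side","top"]:
    d=pickle.load(open(f"{n}0.pkl","rb"));W=cloud(d)
    x,y,z=W[...,0],W[...,1],W[...,2]
    m=(x>.45)&(x<.7)&(y>.05)&(y<.27)
    for lo,hi in [(.094,.115),(.006,.03),(.006,.06)]:
        P=W[m&(z>lo)&(z<hi)];print(n,lo,len(P),rect(P[:,:2]),np.median(P,0))
    m=(x>.42)&(x<.65)&(y>-.36)&(y<-.13)&(z>.07)&(z<.09);P=W[m];print("stand",len(P),rect(P[:,:2]),np.median(P,0))
```

```text
tool z in world [2.44271319e-01 9.69706914e-01 1.50792540e-04] y [-9.69706921e-01  2.44271332e-01 -6.94477768e-05] zyaw 75.86122476827532
side 0.094 160 (array([549.6, 180.6]), array([73.4, 26.8]), 76.3) [0.54894624 0.17367399 0.10094887]
side 0.006 1030 (array([593.8, 167.4]), array([111.2, 253.3]), 73.4) [0.55865141 0.15185151 0.01602221]
side 0.006 1944 (array([591.8, 168. ]), array([111.2, 257.5]), 73.4) [0.55286621 0.15564954 0.02577706]
stand 2114 (array([ 543.3, -258. ]), array([153.2,  61.3]), 71.7) [ 0.54400569 -0.28051132  0.07998096]
top 0.094 264 (array([548.8, 182.9]), array([67.4, 26.6]), 75.5) [0.54931122 0.18238609 0.1020246 ]
top 0.006 1175 (array([578.6, 162.1]), array([242.1, 210.7]), 0.9) [0.56470034 0.16764877 0.01661968]
top 0.006 2066 (array([578.6, 162.1]), array([242.1, 210.7]), 0.9) [0.54926771 0.17215181 0.02065717]
stand 1316 (array([ 543.3, -256.4]), array([150.5,  62.3]), 71.3) [ 0.54058583 -0.25620442  0.08032439]
```

Call:
servo_tool:
  rows: [29, -18, 0, -6, 0, 58, -36, 0, -12, 0, 87, -54, 0, -18, 0, 116, -72, 0, -24, 0, 145, -90, 0, -30, 0, 174, -108, 0, -36, 0, 203, -126, 0, -42, 0, 232, -144, 0, -48, 0, 261, -162, 0, -54, 0, 291, -180, 0, -60, 0]

```text
time_s: 1.58
tool_pos: [0.4509, 0.4494, 0.2339]
tool_rot: [51.6, 90.0, 67.2]
force: [0.9, 0.5, 0.4]
grip_width: 0.0874
```

Call:
servo_tool:
  rows: [20, -35, 5, -6, 0, 40, -70, 10, -12, 0, 60, -105, 15, -18, 0, 80, -140, 20, -24, 0, 95, -175, 25, -30, 0, 98, -205, 26, -30, 0, 98, -235, 26, -30, 0, 98, -260, 26, -30, 0, 98, -268, 26, -30, 0, 98, -268, 26, -30, 0]

```text
time_s: 2.42
tool_pos: [0.5484, 0.1795, 0.2602]
tool_rot: [21.7, 89.9, 7.3]
force: [0.2, 1.2, 0.3]
grip_width: 0.0869
```

Run:
```python
from h import *
from cell import *
o=get_obs();d=read_camera("wrist");T=pose(o);d["T"]=T@d["tool_from_camera"];pickle.dump(d,open("w1.pkl","wb"))
print("zyaw",np.degrees(np.arctan2(T[1,2],T[0,2])),o["tool_pos"],o["force"])
cv2.imwrite("pics/w1.png",d["frame"])
W=cloud(d,d["T"]);x,y,z=W[...,0],W[...,1],W[...,2]
m=(x>.45)&(x<.7)&(y>.05)&(y<.27)
for lo,hi in [(.097,.106),(.1,.106),(.05,.06),(.006,.06)]:
    P=W[m&(z>lo)&(z<hi)];print(lo,len(P),rect(P[:,:2]),np.median(P,0))
```

```text
zyaw -14.408375572697501 [0.54838318 0.17948061 0.260188  ] [0.19207123 1.2351335  0.28495199]
0.097 2202 (array([549.9, 184.5]), array([70.4, 26.1]), 77.0) [0.55003316 0.18659923 0.10251928]
0.1 1800 (array([549.9, 184.5]), array([70.4, 26.1]), 77.0) [0.55019855 0.18639914 0.10282625]
0.05 3423 (array([551.3, 184.6]), array([ 89.1, 168.4]), 77.1) [0.52562265 0.18838028 0.05491122]
0.006 14890 (array([591.5, 172.6]), array([108.8, 258.2]), 73.0) [0.57068893 0.19026427 0.02732172]
```

View pics/w1.png

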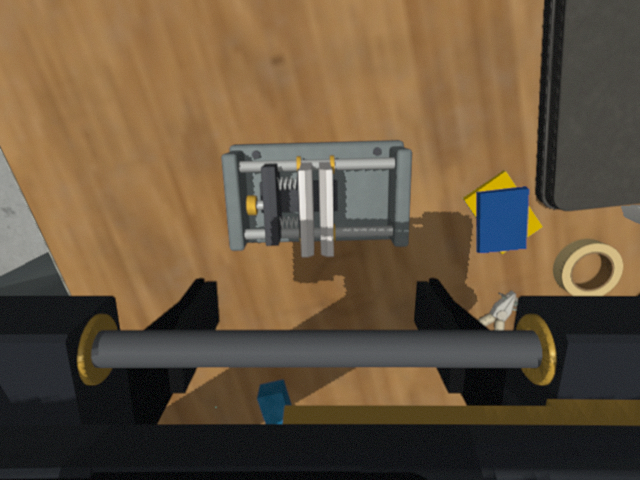

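Call:
servo_tool:
  rows: [0, -40, 0, -1, 0, -2, -80, 0, -2, 0, -4, -120, 0, -3, 0, -6, -160, 0, -4, 0, -8, -200, 0, -4, 0, -10, -240, 0, -4, 0, -12, -280, 0, -4, 0, -14, -320, 0, -4, 0, -16, -360, 0, -4, 0, -17, -400, 0, -4, 0]

```text
time_s: 3.3
tool_pos: [0.5322, -0.2166, 0.2598]
tool_rot: [49.6, 89.9, 31.7]
force: [0.5, -0.3, -0.8]
grip_width: 0.0871
```

Call:
servo_tool:
  rows: [0, -35, -15, 0, 0, 0, -60, -30, 0, 0, 0, -73, -40, 0, 0, 0, -73, -50, 0, 0, 0, -73, -50, 0, 0, 0, -73, -50, 0, 0]

```text
time_s: 3.8
tool_pos: [0.5321, -0.2876, 0.2088]
tool_rot: [139.3, 89.9, 121.4]
force: [-0.0, -0.3, 0.5]
grip_width: 0.0868
```

Run:
```python
from h import *
from cell import *
o=get_obs();d=read_camera("wrist");T=pose(o);d["T"]=T@d["tool_from_camera"];pickle.dump(d,open("w2.pkl","wb"))
print("zyaw",np.degrees(np.arctan2(T[1,2],T[0,2])),o["tool_pos"],o["force"])
cv2.imwrite("pics/w2.png",d["frame"])
W=cloud(d,d["T"]);x,y,z=W[...,0],W[...,1],W[...,2]
hsv=cv2.cvtColor(d["frame"],cv2.COLOR_BGR2HSV);H,S,V=[hsv[...,i] for i in range(3)]
m=(H>5)&(H<16)&(S>180)&(V>100)&(x>.48)&(x<.6)&(y<-.25)&(y>-.34)&(z>.09);P=W[m]
print(len(P),np.nanmax(P[:,2]) if len(P) else 0)
P=P[P[:,2]>.12];print(len(P),rect(P[:,:2]),P.mean(0))
m=(x>.42)&(x<.65)&(y>-.36)&(y<-.13)&(z>.074)&(z<.086);P=W[m];print("stand",len(P),rect(P[:,:2]))
```

```text
zyaw -17.922556997506344 [ 0.53212821 -0.28764202  0.20884087] [-0.0280877  -0.29810629  0.53389258]
1283 0.12541213021322306
993 (array([ 532. , -293.1]), array([27.4, 15.2]), 71.7) [ 0.53198502 -0.29240114  0.1228734 ]
stand 15648 (array([ 544.1, -255.8]), array([150.2,  60.2]), 71.7)
```

View pics/w2.png

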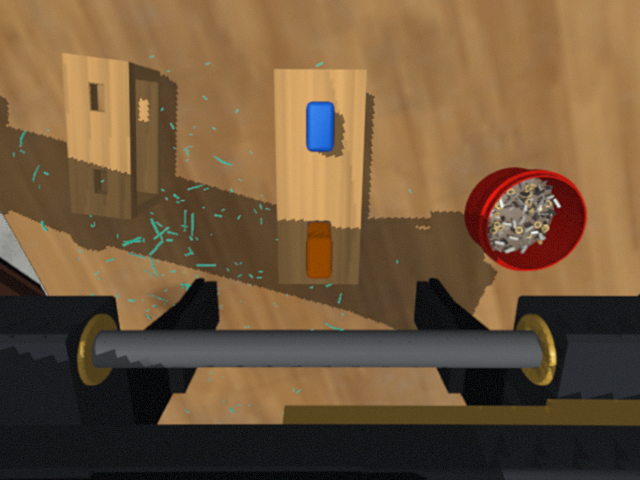

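The wrist picture shows orange at (319,250) and blue at (320,126), with the stand measuring 150 x 60 mm, so the choice holds. Next I descend and grip.

Call:
servo_tool:
  rows: [0, -5, -25, -0.4, 0, 0, -5.5, -55, -0.4, 0, 0, -5.5, -85, -0.4, 0, 0, -5.5, -105, -0.4, 0, 0, -5.5, -113, -0.4, 0, 0, -5.5, -113, -0.4, 0, 0, -5.5, -113, -0.4, 0]

```text
time_s: 4.43
tool_pos: [0.5321, -0.2955, 0.0979]
tool_rot: [7.6, 89.9, -10.8]
force: [0.3, 0.4, 0.5]
grip_width: 0.0871
```

Call:
servo_tool:
  rows: [0, 0, 0, 0, 0.5, 0, 0, 0, 0, 0.7, 0, 0, 0, 0, 0.9, 0, 0, 0, 0, 1, 0, 0, 0, 0, 1, 0, 0, 0, 0, 1, 0, 0, 0, 0, 1, 0, 0, 0, 0, 1, 0, 0, 0, 0, 1, 0, 0, 0, 0, 1]
  force: 35

```text
time_s: 5.27
tool_pos: [0.5308, -0.2962, 0.0965]
tool_rot: [-115.9, 90.0, -134.5]
force: [-0.6, 0.2, 0.5]
grip_width: 0.0286
```

Call:
servo_tool:
  rows: [0, 0, 0, 0, 1, 0, 0, 0, 0, 1, 0, 0, 0, 0, 1, 0, 0, 0, 0, 1, 0, 0, 0, 0, 1]

```text
time_s: 5.68
tool_pos: [0.5308, -0.2962, 0.0966]
tool_rot: [-52.9, 90.0, -71.5]
force: [-0.4, -0.5, -0.4]
grip_width: 0.0155
```

Call:
servo_tool:
  rows: [0, 0, 8, 0, 1, 0, 0, 20, 0, 1, 0, 0, 35, 0, 1, 0, 0, 52, 0, 1, 0, 0, 70, 0, 1, 0, 0, 90, 0, 1, 0, 0, 110, 0, 1, 0, 0, 125, 0, 1, 0, 0, 130, 0, 1, 0, 0, 130, 0, 1]

```text
time_s: 6.52
tool_pos: [0.5316, -0.2969, 0.2289]
tool_rot: [0.6, 89.8, -18.0]
force: [-1.1, -0.7, -0.3]
grip_width: 0.0159
```

Run:
```python
from h import *
from cell import *
o=get_obs();T=pose(o);print(o["tool_pos"],o["force"],o["wrist_torque"],o["grip_width"],np.degrees(np.arctan2(T[1,2],T[0,2])))
d=read_camera("wrist");cv2.imwrite("pics/w3.png",d["frame"])
s=read_camera("side");pickle.dump(s,open("s3.pkl","wb"));cv2.imwrite("pics/s3.png",cv2.resize(s["frame"][200:400,240:400],(640,800))[:600] if 0 else cv2.resize(s["frame"][180:380,220:420],(600,600)))
```

```text
[ 0.53159024 -0.29687215  0.22888987] [-1.09303399 -0.69689083 -0.34623635] [-0.07019555  0.06266163 -0.01162891] 0.015871645826913926 -18.548242755421786
```

View pics/w3.png

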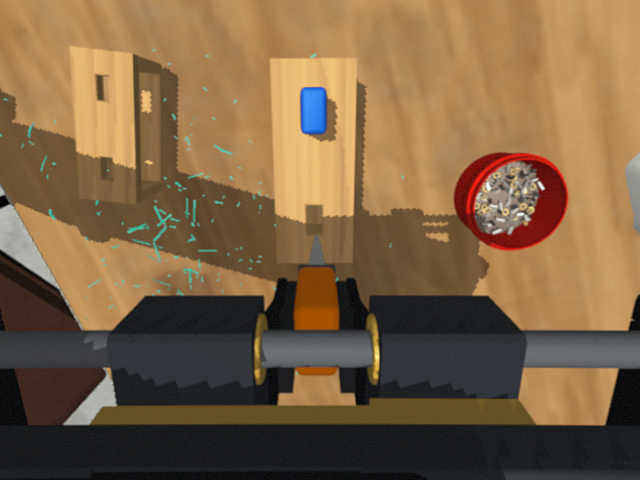

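View pics/s3.png

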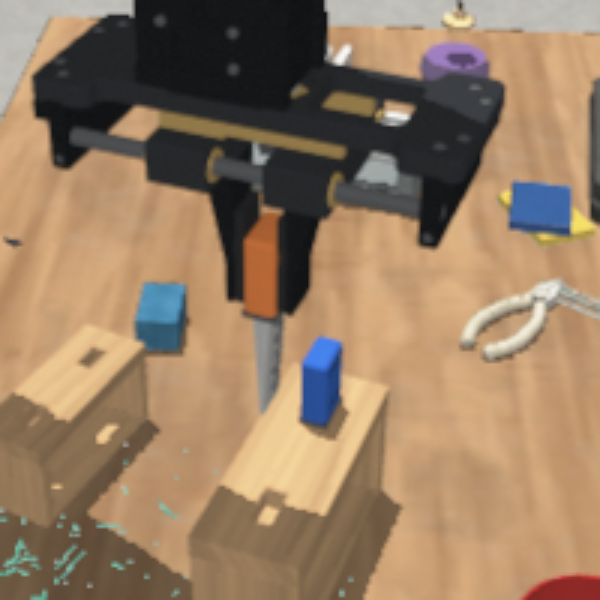

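Side crop: the gauge is held upright, with the blade at (265,360) tapering down, and blue is still in the stand at (322,385). Wrist view: the tip is at (316,237), centred between the jaws. Now I carry it to the mould.

Call:
servo_tool:
  rows: [0, 0, 10, 0, 1, 1, 20, 15, 0, 1, 2, 50, 15, 0, 1, 3, 85, 15, 1, 1, 5, 122, 15, 2, 1, 7, 160, 15, 3, 1, 9, 198, 15, 4, 1, 10, 236, 15, 5, 1, 11, 274, 15, 5.5, 1, 12, 312, 15, 5.5, 1]

```text
time_s: 7.45
tool_pos: [0.5422, 0.0175, 0.2415]
tool_rot: [-157.6, 90.0, -170.6]
force: [1.7, -0.3, 0.2]
grip_width: 0.0159
```

Call:
servo_tool:
  rows: [1, 38, 0, 0, 1, 2, 75, 0, 0, 1, 3, 108, 0, 0, 1, 4, 135, 0, 0, 1, 5, 155, 0, 0, 1, 5.6, 165, 0, 0, 1, 5.6, 166, 0, 0, 1, 5.6, 166, 0, 0, 1, 5.6, 166, 0, 0, 1, 5.6, 166, 0, 0, 1]

```text
time_s: 8.28
tool_pos: [0.5488, 0.1794, 0.2417]
tool_rot: [-64.2, 90.0, -77.5]
force: [-0.7, -0.9, -0.1]
grip_width: 0.0158
```

Run:
```python
from h import *
from cell import *
o=get_obs();T=pose(o);print(o["time_s"],o["tool_pos"],o["force"],o["wrist_torque"],o["grip_width"],np.degrees(np.arctan2(T[1,2],T[0,2])),T[:3,0])
d=read_camera("wrist");d["T"]=T@d["tool_from_camera"];pickle.dump(d,open("w4.pkl","wb"));cv2.imwrite("pics/w4.png",cv2.resize(d["frame"][120:360,160:480],(800,600),interpolation=cv2.INTER_CUBIC))
W=cloud(d,d["T"]);x,y,z=W[...,0],W[...,1],W[...,2]
m=(x>.45)&(x<.7)&(y>.05)&(y<.27)
for lo,hi in [(.098,.107),(.05,.06)]:
    P=W[m&(z>lo)&(z<hi)];print(lo,len(P),rect(P[:,:2]),np.median(P,0))
s=read_camera("side");pickle.dump(s,open("s4.pkl","wb"));cv2.imwrite("pics/s4.png",cv2.resize(s["frame"][120:270,250:400],(600,600),interpolation=cv2.INTER_CUBIC))
```

```text
8.2833 [0.54878464 0.17944542 0.24174091] [-0.69707574 -0.86919629 -0.11331652] [-0.13676659  0.05292917 -0.00931883] 0.015832642451170102 -13.226933927586296 [ 1.45793552e-04 -6.55750007e-04 -9.99999774e-01]
0.098 2310 (array([549.7, 184.7]), array([70. , 25.7]), 77.3) [0.55030906 0.18705827 0.10260863]
0.05 3758 (array([551.1, 184.5]), array([ 89. , 168.2]), 77.0) [0.52534238 0.18837784 0.05487734]
```

View pics/w4.png

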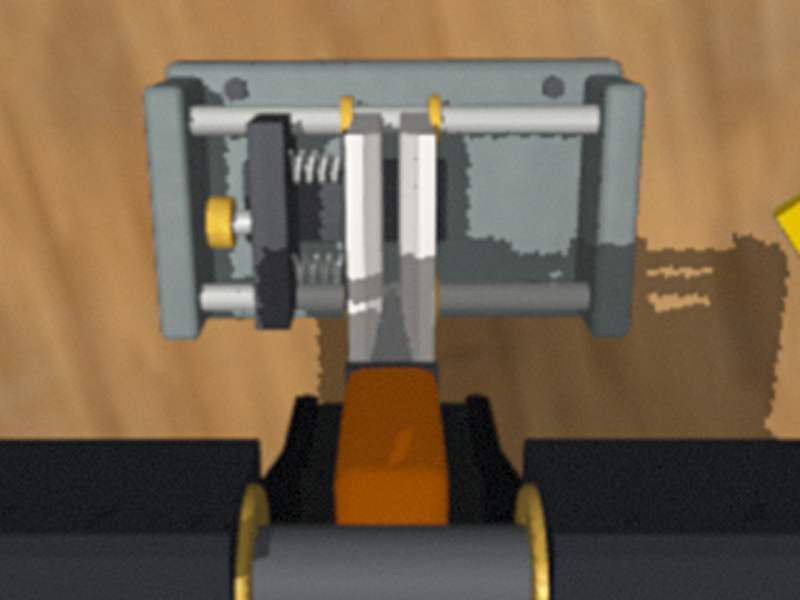

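View pics/s4.png

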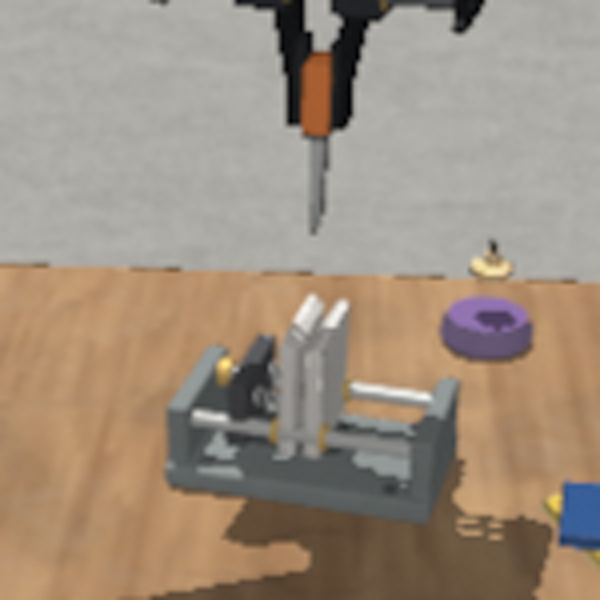

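The wrist crop shows the blade tip at about (390,300), above the gap between the plates (365,200 and 418,200), and the side crop agrees. I lower into the mouth.

Call:
servo_tool:
  rows: [0.3, 1, -8, 0, 1, 0.5, 1.8, -20, 0, 1, 0.5, 1.8, -34, 0, 1, 0.5, 1.8, -48, 0, 1, 0.5, 1.8, -58, 0, 1, 0.5, 1.8, -65, 0, 1, 0.5, 1.8, -69, 0, 1, 0.5, 1.8, -69, 0, 1, 0.5, 1.8, -69, 0, 1, 0.5, 1.8, -69, 0, 1]

```text
time_s: 9.22
tool_pos: [0.5495, 0.1837, 0.1733]
tool_rot: [34.5, 89.9, 21.5]
force: [-0.1, 0.7, -1.1]
grip_width: 0.0154
```

```bash
cat > look.py <<'E'
import sys
from h import *
from cell import *
n=sys.argv[1]
fs=[]
o=get_obs();T=pose(o);fs.append(o["force"])
d=read_camera("wrist");d["T"]=T@d["tool_from_camera"];pickle.dump(d,open(f"w{n}.pkl","wb"));fs.append(get_obs()["force"])
s=read_camera("side");pickle.dump(s,open(f"s{n}.pkl","wb"));fs.append(get_obs()["force"])
for _ in range(int(sys.argv[2]) if len(sys.argv)>2 else 4): read_camera("top");fs.append(get_obs()["force"])
print(round(o["time_s"],2),np.round(o["tool_pos"]*1000,1),"F",np.mean(fs,0).round(2),np.std(fs,0).round(2),"grip",o["grip_width"],"yaw",np.degrees(np.arctan2(T[1,2],T[0,2])).round(2))
W=cloud(d,d["T"]);x,y,z=W[...,0],W[...,1],W[...,2]
m=(x>.45)&(x<.7)&(y>.05)&(y<.27)
for lo,hi in [(.1,.107),(.05,.06)]:
    P=W[m&(z>lo)&(z<hi)];print(lo,len(P),rect(P[:,:2]))
a=cv2.resize(d["frame"][130:330,220:420],(600,600),interpolation=2)
cv2.imwrite(f"pics/w{n}.png",a)
cv2.imwrite(f"pics/s{n}.png",cv2.resize(s["frame"][140:250,280:380],(545,600),interpolation=2))
E
python3 look.py 5
```

```text
9.22 [549.5 183.7 173.3] F [ 0.07 -0.11 -0.88] [0.18 0.54 0.4 ] grip 0.015430096120438693 yaw -13.04
0.1 2052 (array([552.2, 194.2]), array([50.2, 26.1]), 76.8)
0.05 5690 (array([551.3, 184.7]), array([ 88.9, 168.3]), 76.9)
```

View pics/w5.png

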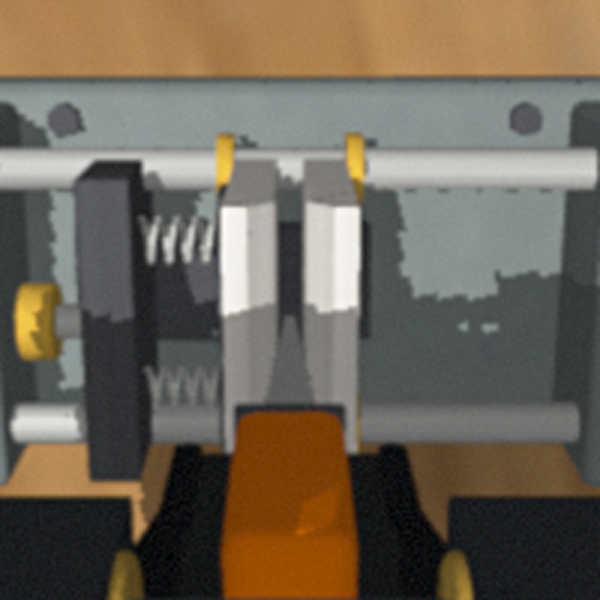

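View pics/s5.png

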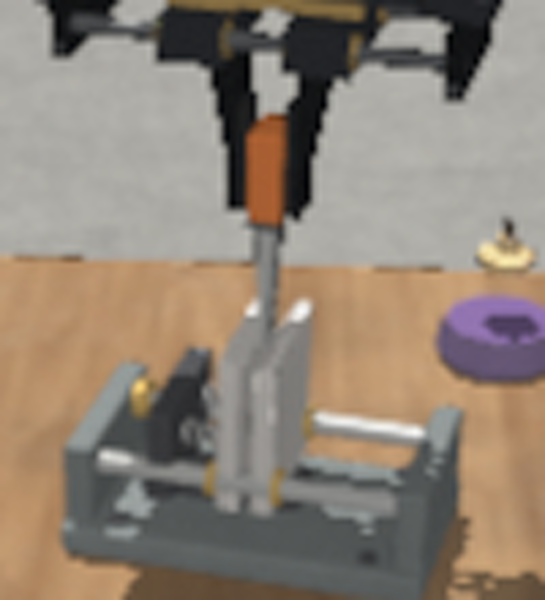

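Crop: the blade enters the gap midway at (290,340), with the plates' inner edges at x=277 and 304, so the resting gap is about 5.2 to 5.8 mm. The side crop agrees. First touch should come at TCP z of about 0.145, so from here I go in small steps while watching the force.

Call:
servo_tool:
  rows: [0, 0, -4, 0, 1, 0, 0, -8, 0, 1, 0, 0, -12, 0, 1, 0, 0, -15, 0, 1, 0, 0, -17, 0, 1, 0, 0, -18, 0, 1, 0, 0, -18, 0, 1, 0, 0, -18, 0, 1]

```text
time_s: 10.18
tool_pos: [0.5489, 0.1837, 0.1546]
tool_rot: [-47.0, 90.0, -60.0]
force: [-0.7, -0.1, -0.5]
grip_width: 0.0155
```

```bash
python3 look.py 6 8
```

```text
10.18 [548.9 183.7 154.6] F [-0.06  0.08 -0.68] [0.48 0.5  0.34] grip 0.015543026273909702 yaw -13.04
0.1 2135 (array([553. , 198.3]), array([42.3, 26.1]), 77.0)
0.05 6202 (array([551.8, 187. ]), array([ 84.6, 168.3]), 77.0)
```

Call:
servo_tool:
  rows: [0, 0, -1, 0, 1, 0, 0, -2, 0, 1, 0, 0, -3, 0, 1, 0, 0, -4, 0, 1, 0, 0, -4, 0, 1, 0, 0, -4, 0, 1]

```text
time_s: 11.18
tool_pos: [0.5489, 0.1836, 0.1505]
tool_rot: [-106.5, 90.0, -119.6]
force: [0.5, 0.9, -1.4]
grip_width: 0.0159
```

```bash
python3 look.py 7 8
```

```text
11.18 [548.9 183.6 150.5] F [-0.08  0.17 -0.93] [0.43 0.48 0.63] grip 0.01585214949952426 yaw -13.04
0.1 2124 (array([553.1, 199. ]), array([40.8, 26.2]), 77.0)
0.05 6242 (array([551.9, 187.7]), array([ 83. , 168.5]), 77.0)
```

Call:
servo_tool:
  rows: [0, 0, -1, 0, 1, 0, 0, -2, 0, 1, 0, 0, -3, 0, 1, 0, 0, -3, 0, 1, 0, 0, -3, 0, 1]

```text
time_s: 12.1
tool_pos: [0.5489, 0.1835, 0.1475]
tool_rot: [-92.4, 90.0, -105.4]
force: [-0.3, 0.1, -1.5]
grip_width: 0.0159
```

```bash
python3 look.py 8 8
```

```text
12.1 [548.9 183.5 147.5] F [-0.28 -0.1  -0.88] [0.51 0.42 0.41] grip 0.01594377806389152 yaw -13.04
0.1 2135 (array([553.2, 199.7]), array([39.4, 26. ]), 77.0)
0.05 6358 (array([551.9, 188.6]), array([ 81.3, 168.5]), 77.0)
```

Call:
servo_tool:
  rows: [0, 0, -1, 0, 1, 0, 0, -2, 0, 1, 0, 0, -2, 0, 1, 0, 0, -2, 0, 1]

```text
time_s: 12.93
tool_pos: [0.5489, 0.1836, 0.1455]
tool_rot: [-90.6, 90.0, -103.7]
force: [0.2, -0.4, -0.9]
grip_width: 0.0157
```

```bash
python3 look.py 9 8
```

```text
12.93 [548.9 183.6 145.5] F [-0.05 -0.26 -0.76] [0.52 0.48 0.54] grip 0.015733816151784638 yaw -13.04
0.1 2150 (array([553.1, 200.1]), array([38.6, 26.1]), 76.8)
0.05 6336 (array([552.3, 189.3]), array([ 80.4, 167.9]), 77.3)
```

Call:
servo_tool:
  rows: [0, 0, -1, 0, 1, 0, 0, -2, 0, 1, 0, 0, -2, 0, 1, 0, 0, -2, 0, 1]

```text
time_s: 13.77
tool_pos: [0.5489, 0.1836, 0.1435]
tool_rot: [-86.3, 90.0, -99.3]
force: [0.3, -0.3, -1.1]
grip_width: 0.0159
```

```bash
python3 look.py 10 8
```

```text
13.77 [548.9 183.6 143.5] F [ 0.18 -0.11 -1.01] [0.42 0.46 0.35] grip 0.01594122608351779 yaw -13.04
0.1 2143 (array([553.2, 200.5]), array([37.6, 26.2]), 77.2)
0.05 6361 (array([552.3, 189.3]), array([ 79.6, 168.5]), 77.0)
```

Call:
servo_tool:
  rows: [0, 0, -1, 0, 1, 0, 0, -2, 0, 1, 0, 0, -2, 0, 1, 0, 0, -2, 0, 1]

```text
time_s: 14.6
tool_pos: [0.5489, 0.1836, 0.1415]
tool_rot: [-91.8, 90.0, -104.8]
force: [0.4, -0.1, -0.6]
grip_width: 0.0156
```

```bash
python3 look.py 11 8
```

```text
14.6 [548.9 183.6 141.5] F [ 0.26 -0.18 -0.9 ] [0.31 0.53 0.43] grip 0.015608349980748833 yaw -13.04
0.1 2158 (array([553.1, 200.9]), array([37.1, 26.1]), 77.0)
0.05 6423 (array([552.3, 189.8]), array([ 78.6, 168.3]), 77.0)
```

Call:
servo_tool:
  rows: [0, 0, -1, 0, 1, 0, 0, -2, 0, 1, 0, 0, -2, 0, 1, 0, 0, -2, 0, 1]

```text
time_s: 15.43
tool_pos: [0.5489, 0.1836, 0.1395]
tool_rot: [-98.0, 90.0, -111.1]
force: [0.0, 0.5, -1.5]
grip_width: 0.016
```

```bash
python3 look.py 12 8
```

```text
15.43 [548.9 183.6 139.5] F [-0.11  0.15 -0.98] [0.52 0.36 0.43] grip 0.01601435444802445 yaw -13.04
0.1 2159 (array([553.1, 201.3]), array([36.1, 26.2]), 77.0)
0.05 6418 (array([552.5, 190.1]), array([ 77.9, 168. ]), 77.0)
```

Call:
servo_tool:
  rows: [0, 0, -1, 0, 1, 0, 0, -2, 0, 1, 0, 0, -2, 0, 1, 0, 0, -2, 0, 1]

```text
time_s: 16.27
tool_pos: [0.5489, 0.1837, 0.1375]
tool_rot: [35.1, 90.0, 22.1]
force: [0.2, 1.2, -1.4]
grip_width: 0.016
```

```bash
python3 look.py 13 8
```

```text
16.27 [548.9 183.7 137.5] F [ 0.35  0.54 -1.21] [0.44 0.65 0.55] grip 0.01596793791368143 yaw -13.04
0.1 2136 (array([553.2, 201.9]), array([35. , 26.3]), 76.6)
0.05 6442 (array([552.5, 190.4]), array([ 77.3, 168. ]), 77.0)
```

View pics/w13.png

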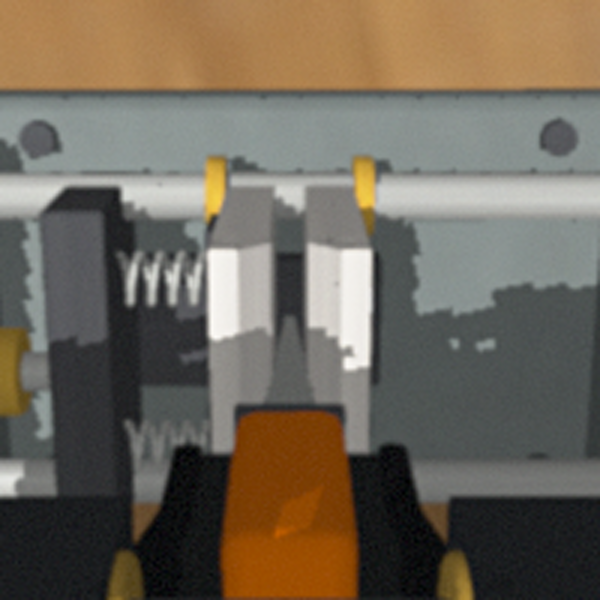

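View pics/s13.png

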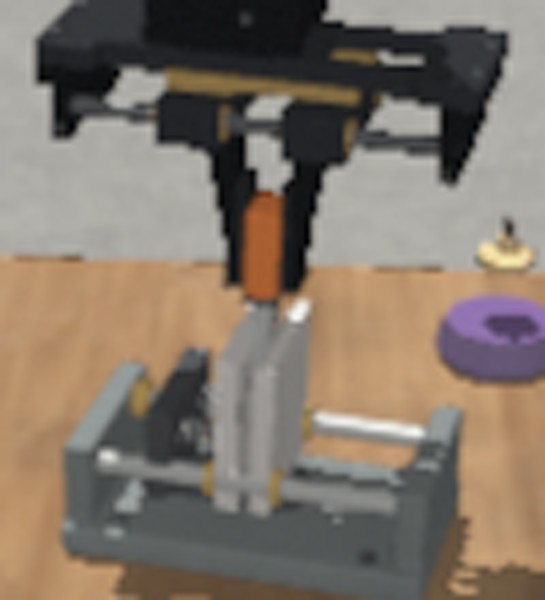

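The wrist crop shows the blade still narrower than the gap (273 to 306), and the handle has not slipped in the jaws (its edge stays at row 408). There is no upward force yet, so I continue.

Call:
servo_tool:
  rows: [0, 0, -1, 0, 1, 0, 0, -2, 0, 1, 0, 0, -2, 0, 1, 0, 0, -2, 0, 1]

```text
time_s: 17.1
tool_pos: [0.549, 0.1836, 0.1357]
tool_rot: [14.9, 90.0, 1.8]
force: [0.3, -0.2, 0.5]
grip_width: 0.0154
```

```bash
python3 look.py 14 12
```

```text
17.1 [549.  183.6 135.7] F [0.3  0.13 1.27] [0.38 0.42 0.43] grip 0.01537962053781632 yaw -13.04
0.1 2154 (array([553.5, 202.2]), array([34.7, 26.3]), 77.1)
0.05 6497 (array([552.7, 191.3]), array([ 75.5, 168.2]), 77.0)
```

Call:
servo_tool:
  rows: [0, 0, -1, 0, 1, 0, 0, -2, 0, 1, 0, 0, -2, 0, 1, 0, 0, -2, 0, 1]

```text
time_s: 18.13
tool_pos: [0.5489, 0.1837, 0.1335]
tool_rot: [-62.8, 90.0, -75.9]
force: [-0.0, 0.4, 0.6]
grip_width: 0.0158
```

```bash
python3 look.py 15 12
```

```text
18.13 [548.9 183.7 133.5] F [0.19 0.28 0.53] [0.41 0.55 0.62] grip 0.01577691019901936 yaw -13.04
0.1 2174 (array([553.4, 202.7]), array([33.7, 26.6]), 76.8)
0.05 6562 (array([552.9, 191.9]), array([ 74.4, 168.1]), 77.0)
```

Contact began between z=137.5 and 135.7 mm (Fz rose from about -0.9 to positive). That corresponds to a resting gap of about 6.4 mm, so the target z is about 128.

Call:
servo_tool:
  rows: [0, 0, -1, 0, 1, 0, 0, -2, 0, 1, 0, 0, -2, 0, 1, 0, 0, -2, 0, 1]

```text
time_s: 19.17
tool_pos: [0.5491, 0.1836, 0.1318]
tool_rot: [23.0, 90.0, 10.0]
force: [0.2, 0.6, 3.7]
grip_width: 0.016
```

```bash
python3 look.py 16 14
```

```text
19.17 [549.1 183.6 131.8] F [0.22 0.07 3.65] [0.5  0.42 0.47] grip 0.01599454312297735 yaw -13.04
0.1 2148 (array([553.8, 203. ]), array([32.8, 26.7]), 77.0)
0.05 6596 (array([552.9, 192.2]), array([ 73.4, 168.3]), 77.1)
```

Call:
servo_tool:
  rows: [0, 0, -1, 0, 1, 0, 0, -2, 0, 1, 0, 0, -2, 0, 1, 0, 0, -2, 0, 1]

```text
time_s: 20.3
tool_pos: [0.5489, 0.1837, 0.1294]
tool_rot: [-117.4, 90.0, -130.4]
force: [0.1, 0.2, 3.2]
grip_width: 0.0157
```

```bash
python3 look.py 17 14
```

```text
20.3 [548.9 183.7 129.4] F [0.27 0.76 2.26] [0.56 0.34 0.62] grip 0.01574103487863732 yaw -13.04
0.1 2091 (array([553.6, 203.5]), array([31.9, 26.9]), 77.0)
0.05 6584 (array([553. , 192.8]), array([ 72.5, 168.2]), 77.0)
```

View pics/w17.png

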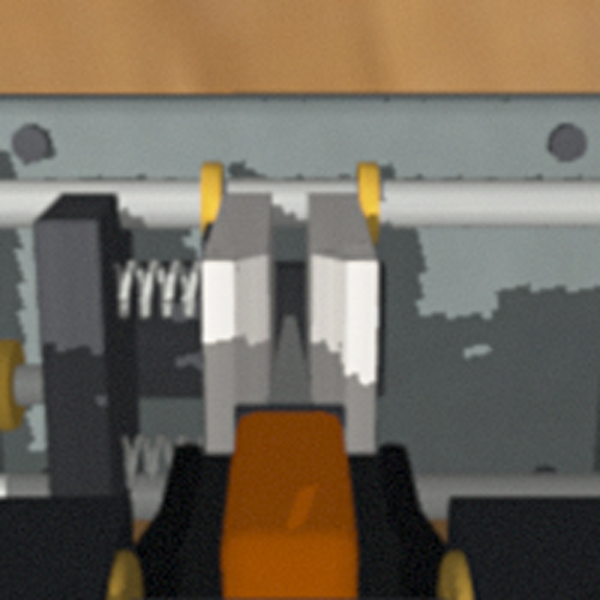

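Outer width over the plates has grown from 26.15 to 26.9 mm (about 0.75 mm), and depth since touch (about 7.3 mm) gives 0.85 mm. One more millimetre down.

Call:
servo_tool:
  rows: [0, 0, -1, 0, 1, 0, 0, -1, 0, 1, 0, 0, -1, 0, 1, 0, 0, -1, 0, 1]

```text
time_s: 21.43
tool_pos: [0.5491, 0.1836, 0.1288]
tool_rot: [23.3, 90.0, 10.3]
force: [-0.4, -0.1, 4.2]
grip_width: 0.016
```

```bash
python3 look.py 18 14
python3 - <<'E'
from h import *
# spring-side check: sub-mm plate separation along base x, per frame
for n in [5,6,7,8,9,10,11,12,13,14,15,16,17,18]:
    d=pickle.load(open(f"w{n}.pkl","rb"));W=cloud(d,d["T"]);a=np.radians(-13);ex=np.array([np.cos(a),np.sin(a)]);ey=np.array([-ex[1],ex[0]])
    m=np.isfinite(W[...,2])&(W[...,2]>.1)&(W[...,2]<.107)&(abs((W[...,:2]-[.551,.1845])@ey-.022)<.01)
    c=((W[...,:2]-[.551,.1845])@ex*1000);m&=abs(c)<25
    L=[];R=[]
    for r in np.unique(np.where(m)[0]):
        v=c[r][m[r]]
        if len(v)>10:L.append(v.min());R.append(v.max())
    L,R=np.median(L),np.median(R);print(n,round(L,2),round(R,2),round(R-L,2))
E
```

```text
21.43 [549.1 183.6 128.8] F [-0.3   0.04  4.99] [0.52 0.38 0.52] grip 0.0160456280396997 yaw -13.04
0.1 2098 (array([553.8, 203.5]), array([31.7, 26.9]), 77.1)
0.05 6587 (array([553. , 192.6]), array([ 72.8, 168.2]), 77.0)
5 -13.87 11.75 25.61
6 -13.91 11.69 25.6
7 -13.85 11.49 25.34
8 -14.05 11.41 25.46
9 -14.08 11.31 25.39
10 -14.31 11.2 25.5
11 -14.31 11.12 25.43
12 -14.54 11.07 25.6
13 -14.49 11.14 25.63
14 -14.46 11.23 25.68
15 -14.7 11.31 26.01
16 -14.51 11.56 26.07
17 -14.95 11.45 26.4
18 -14.71 11.71 26.43
```

View pics/s18.png

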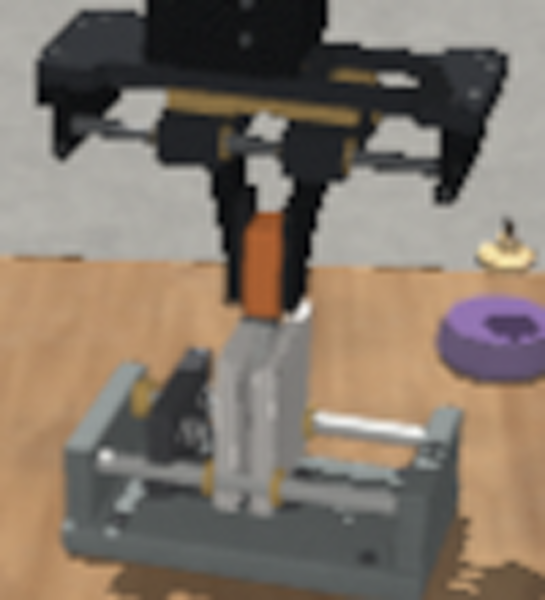

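```bash
python3 look.py 19 6
python3 - <<'E'
from cell import *
print(sign_off())
E
```

```text
22.23 [549.1 183.6 128.8] F [-0.32  0.3   5.17] [0.55 0.3  0.42] grip 0.01573034161450259 yaw -13.04
0.1 2088 (array([553.8, 203.5]), array([31.8, 27. ]), 76.8)
0.05 6593 (array([553.1, 192.8]), array([ 72.4, 168. ]), 77.0)
the job is handed in; nothing more can be done
None
```

I lifted the orange taper gauge out of the 150 x 60 mm stand and lowered its blade straight down between the mould plates. I stopped about 8 mm past first touch and handed the job in at about 22.5 s with the gauge still held upright there.

- **Sprung plate opening:** depth since first touch (z about 136.7 to 128.8 mm) gives about 0.93 mm. The growth of the outer width over the plates in the wrist depth images gives 0.75 to 0.95 mm. These agree to about 0.2 mm and are well under the 2 mm limit.
- **Force:** the upward force is about 6 N net of the gauge's weight, so the blade drags on both plates. Readings were uneven between steps (stick-slip), so I stopped on depth and used the force only as a check.
- **Hold:** the last reading before handing in showed the same position, and the grip was steady at about 16 mm with no slip seen. The cradle shifted only about 1 mm, judging from the plates' position, so it is far from its stops.
- **Surroundings:** blue was still in the stand after the lift. I did not look at the other things again at the end, but nothing touched them on the way.
- **Disagreements:** my pixel estimate of the resting gap (5.2 to 5.8 mm) was smaller than the gap at contact (about 6.4 mm), so I went by the contact. The measured y also stood about 2.5 mm off the commanded one along the plates, which does not affect the fit.

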